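# Seat a whetstone in its sharpening base

### The arm

A 6-joint arm with a two-finger parallel gripper is mounted at the origin on a cart in front of the work surface, level with it; the furniture and walls round the work are solid. World frame = base frame: x ahead of the robot, y to its left, z up, the work surface at z = 0. Lengths are in m, angles in rad, forces in N, time in s.
With the tool pointing down it reaches from about 0.35 to 0.85 m from the base axis. Payload 8.1 kg.
Tool frame: the origin (TCP) lies midway between the tips of the shut fingers; the grasp point (between the pads) lies 19 mm behind it; z points along the fingers, y is the line along which they close (so a half turn about z gives the same grasp; the last joint's range is limited). The gripper opens to 93 mm and grips with 3 to 60 N. Pads are 15 mm wide; open, the fingers measure 128 mm over their backs; the gripper's body (75 mm by 188 mm) begins 65 mm behind the grasp point.
Start: joints at [-0.085, 0.13, 1.488, -0, 1.523, -0.085], TCP at [0.6, 0, 0.192] pointing down, gripper open.
Joint ranges: [-2.96, 2.96], [-0.89, 2.26], [0.02, 2.5], [-1.34, 4.48], [0, 2.73], [-2.66, 2.66]. Speed limits (rad/s): [2.39, 2.39, 2.79, 3.14, 3.14, 3.14].

### API

Orientations are given as a rotation vector (axis times angle).
In Python, from plant import robot, cams gives the robot as it stands. The module is installed in compiled form; this text tells all that it offers.
- The arm moves only by the tool play_rows, never from a script. Its arguments are lists of equal length, an entry for each row: "slide": the shift along the tool's x, y, z scaled (see below), a list of three; "twist": the turn, a rotation vector about the tool's x, y, z scaled (see below), a list of three. A call has exactly 8 rows; each row shifts and turns the commanded pose from where the row before left it, along the tool's axes as they then stand; what a row does not reach is not made up. The controller multiplies each number of a shift by 25 cm and each number of a turn by 60 degrees. A row lasts 1/10 s, in which the tool goes at most 50 mm and 8.59 degrees, less where a joint would pass 70% of its speed; a pose out of reach is approached as far as the arm can. A call with a number of a shift or a turn outside -1 to 1 is refused whole. A call with a gripper value outside its range is refused whole. "fingers" is the closure, from -1 (fully open) to 1 (shut), set as the call begins (left out, the last holds). The fingers move at their own pace and stop on an object; "force" is the grip in N (left out, the last holds). Time passes only in rows, so rows that do not move let the fingers close, or fill a call up. It gives the time, the measured TCP pose, the force, the opening and the grip force at its end, in the units of the state.
- robot.read_state(): the state, without advancing time (a new reading comes with each control period).
- cams.read_camera(name): name is "scene" or "side" or "wrist"; returns (picture, depth): 480x640x3 uint8, red, green, blue; 480x640 float32, m along the optical axis (not along the pixel's ray), 0 where there is no reading.
- cams.get_calibration(name): a dict with "fx", "fy", "cx", "cy" (pixels), "world_from_camera" (4x4, takes a point from camera to world coordinates). Camera axes: x right, y down, z forward; pixel columns grow to the right and rows downward; lengths in m; the calibration is good to about 2 mm. A picture is of the moment at which its call begins: read the wrist's pose just before it. get_calibration takes no time and is no camera call; for the wrist camera it gives the pose at the moment of the call.
- robot.close_job(): hands the job in; it is judged then, once.
The state is a dict: "t": time; "q": joint angles; "dq": joint speeds; "joint_torque": joint torques, N m; "tool_pos": TCP position; "orientation": TCP orientation; "force": force on the tool from outside, world axes, zero at the start; "wrist_torque": the same for the moment, N m; "opening": finger opening in m; "gripper_force": force on a finger pad.
Only numpy, scipy, OpenCV 4.12 (cv2) and the standard library are available. Lean on these libraries where they do the work, as an engineer would, in place of code of your own. Each camera call takes 0.05 s, during which the arm holds its last target. There are 200 camera calls.

### The job

Get the whetstone ready for sharpening: take the dressing block off the sharpening base and set it down on the worktop, touching neither the base nor anything else. Then slide the whetstone, without lifting it, into the corner of the base until it is square and flush against both the fence and the end stop, and only then swing the brass keeper fully round behind the stone's free end, leaving the stone flush. Leave the other things on the worktop alone.

Things in the scene. Friction and masses are not known exactly. Their poses are not given: they have to be found in the camera images.
- corner (a point): The inside corner of the sharpening base, at bed height: where fence, end stop and bed meet. +x points squarely into the fence (roughly away from the robot), +y along the fence into the end stop (roughly to the robot's left), z up. The dark wooden fence (15 mm thick) runs along y from -220 to +25 mm, the end stop (22 mm thick) along x from -105 to 0; both rise 12 mm over the bed.
- stone_centre (a point): Centre (half-way up) of the whetstone, a loose block 60 x 180 x 28 mm (x, y, z), brown-red below and cream above, 0.5 to 0.8 kg, lying flat and skewed on the bed. Its x axis points to its long side that belongs on the fence, its y axis to its end that belongs on the end stop.
- stone_far_left (a point): Lower corner of the whetstone that belongs in the inside corner: +30 mm in x and +90 mm in y from its centre, at its underside.
- stone_far_right (a point): Other lower corner of the same long side: +30 mm in x and -90 mm in y from the whetstone's centre, at its underside.
- whetstone: The whetstone itself; origin at the centre of its underside, axes as at stone_centre.
- dresser_centre (a point): Centre (half-way up) of the dressing block, a loose dark grey-green abrasive block 64 x 30 x 40 mm (x, y, z), 0.17 kg, that was left on the bed between the end stop and the whetstone; its 64 mm length lies along the end stop.
- dresser: The dressing block itself; origin at the centre of its underside, axes as at dresser_centre.
- base: The sharpening base, a wooden board 120 x 310 mm (x, y) that does not move; its bed (top) is 24 mm above the worktop. Origin on the worktop under the board's centre, axes parallel to those of corner, which lies at x +45, y +130, z +24 mm. Its near long side and its right end are open: no fence there.
- keeper (a joint): Angle of the keeper, a brass turn-button over the right end of the bed. 0: its arm points to corner's -x; it grows clockwise seen from above; +1.57 (limit, fully round): the arm points to corner's +y, its rubber nose 2 mm behind the end of a stone that is home. Range -1.0 to 1.57; starts swung away (negative). Turns stiffly (0.06 N m), stays where it is left.
- keeper_pivot (a point): The keeper's pivot axis, at bed height; 30 mm in -x and 257 mm in -y from corner. The arm is 20 mm wide, spans 3 to 13 mm over the bed, and its nose reaches 75 mm from the pivot.
- keeper_knob (a point): Middle of the keeper's upright round wooden knob, 16 mm in diameter, 31 mm tall, 38 mm from the pivot along the arm; the point lies 27 mm over the bed, the knob's top 43 mm over the bed. The knob spins freely on its spindle, so it can be pinched and led round without turning the hand, or pushed.
- glass: Bystander: clear glass, 81 mm across, 91 mm tall; origin at its underside. Leave it alone.
- notebook: Bystander: spiral notebook, 210 x 152 x 13 mm; origin at its underside. Leave it alone.
- tin: Bystander: low food tin, 86 mm across, 40 mm tall; origin at its underside. Leave it alone.
- mug: Bystander: green and white mug, 78 x 109 x 101 mm; origin at its underside. Leave it alone.
- knife: Bystander: kitchen knife, 280 mm long, black handle, lying flat; origin at its underside. Leave it alone.

How it is judged:
On the way, in this order (a step that is already met when the one before it is completed fails the run):
1. the dressing block is off the base, set down and let go on the worktop, touching neither base nor whetstone (height (world z) of dresser_centre below 0.034 m and linear speed of dresser below 0.02 m/s and contact force between dresser and base below 0.05 N and contact force between dresser and whetstone below 0.05 N and contact force between dresser and the fingers below 0.05 N), for 0.2 s.
2. the whetstone is flush against fence and end stop (within 2.5 mm at both ends of its long side and at its end) while the keeper is still swung away (x of each of stone_far_left, stone_far_right in the frame of corner above -0.0025 m and y of stone_far_left in the frame of corner above -0.0025 m and z of stone_centre in the frame of corner below 0.018 m and angle between stone_centre's own z axis and vertical below 0.05 rad and value of joint keeper below 0.6 rad), for 0.2 s.
At the end, for the whole second after the job is handed in: The whetstone lies flat on the bed, at rest, its long side within 2.5 mm of the fence at both ends and its left end within 2.5 mm of the end stop; the keeper is swung round to at least 1.4 rad (limit 1.57); the dressing block rests on the worktop touching neither base nor whetstone (x of each of stone_far_left, stone_far_right in the frame of corner above -0.0025 m and y of stone_far_left in the frame of corner above -0.0025 m and z of stone_centre in the frame of corner below 0.018 m and angle between stone_centre's own z axis and vertical below 0.05 rad and height (world z) of dresser_centre below 0.034 m and linear speed of dresser below 0.02 m/s and contact force between dresser and base below 0.05 N and contact force between dresser and whetstone below 0.05 N and value of joint keeper above 1.4 rad and linear speed of whetstone below 0.01 m/s).
It fails at once if the whetstone is lifted more than 12 mm off the bed or tipped (z of stone_centre in the frame of corner above 0.026 m or angle between stone_centre's own z axis and vertical above 0.25 rad).
It fails at once if the dressing block is left or pushed against a bystander (contact force between dresser and glass above 0.3 N or contact force between dresser and notebook above 0.3 N or contact force between dresser and tin above 0.3 N or contact force between dresser and mug above 0.3 N or contact force between dresser and knife above 0.3 N).
It fails at once if a bystander is moved by more than 20 mm (distance of any of glass, notebook, tin, mug, knife from where it was at the start of the episode above 0.02 m).
It also fails if it takes over 70 s, if anything falls off the work surface, if the arm or the gripper's body presses on something with over 40 N, if the wrist force passes 120 N, or if a joint passes its speed limit or range.

## Working session

There is one attempt and no reset: what is moved stays moved. The work goes in short steps, Python scripts to look and compute and a tool call to move; the robot and the scene stay as the last step left them, time stands still between calls to the robot, and variables do not carry over. Pictures are saved under pics/ and viewed, at most 10 in all, crops included, and the job is handed in when it is done.

Besides the shell and the picture viewer there is one more tool, called after "Request:" as name(argument=value, ...), one argument or row to a line, values as JSON. play_rows: Moves the arm, as the interface text tells. Shifts and turns lie within -1 to 1; 1 stands for 25 cm of shift or 60 degrees of turn. Its arguments: {"type":"object","properties":{"slide":{"type":"array"},"twist":{"type":"array"},"fingers":{"type":"number"},"force":{"type":"number"}},"required":["slide","twist"]}

```bash
mkdir -p pics; cat > h.py <<'E'
import numpy as np, cv2
from plant import robot, cams
def grab(n):
    c=cams.get_calibration(n); p,d=cams.read_camera(n); return p,d,c
def world(d,c):
    v,u=np.mgrid[0:480,0:640]
    P=np.stack([(u-c['cx'])/c['fx']*d,(v-c['cy'])/c['fy']*d,d,np.ones_like(d)],-1)
    W=(P@np.array(c['world_from_camera']).T)[...,:3]; W[d==0]=np.nan; return W
def save(n,p): cv2.imwrite('pics/'+n+'.png',p[...,::-1])
E
python3 - <<'E'
from h import *
for n in ['scene','wrist']:
    p,d,c=grab(n); save(n+'0',p); np.savez(n+'0.npz',p=p,d=d,W=world(d,c)); print(n,c['fx'],np.round(c['world_from_camera'],3))
print(robot.read_state())
E
```

```text
scene 550.3125879181113 [[-0.859 -0.252  0.445 -0.225]
 [-0.511  0.396 -0.763  1.476]
 [ 0.016 -0.883 -0.469  0.956]
 [ 0.     0.     0.     1.   ]]
wrist 380.53074041753075 [[ 1.    -0.001 -0.001  0.599]
 [-0.001 -0.97  -0.245  0.068]
 [-0.     0.245 -0.97   0.385]
 [ 0.     0.     0.     1.   ]]
{'t': 0.1, 'q': array([-8.53884779e-02,  1.31070953e-01,  1.48913688e+00, -1.22053741e-06,
        1.52299963e+00, -8.54326418e-02]), 'dq': array([ 0.00176702, -0.00130867, -0.00134403, -0.0028328 , -0.00015263,
        0.00014683]), 'joint_torque': array([ 2.89806376e-03, -5.61339462e+01, -4.93095982e+01,  7.72326719e-02,
        2.89617141e-02, -2.83941080e-05]), 'tool_pos': array([5.99459133e-01, 7.50569407e-05, 1.90619552e-01]), 'orientation': array([-2.22051929e+00, -2.22061749e+00,  1.63487396e-03]), 'force': array([-0.84065049, -0.47190357, -0.16045676]), 'wrist_torque': array([-0.02558073, -0.03160589,  0.02876738]), 'gripper_force': 0.0, 'opening': 0.09340660116108877}
```

View pics/scene0.png

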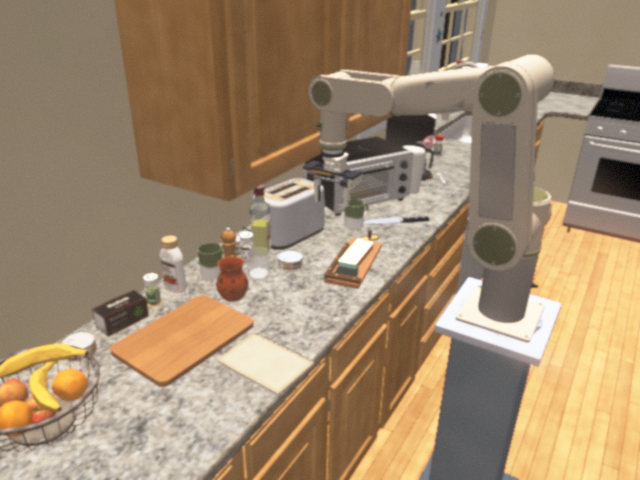

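View pics/wrist0.png

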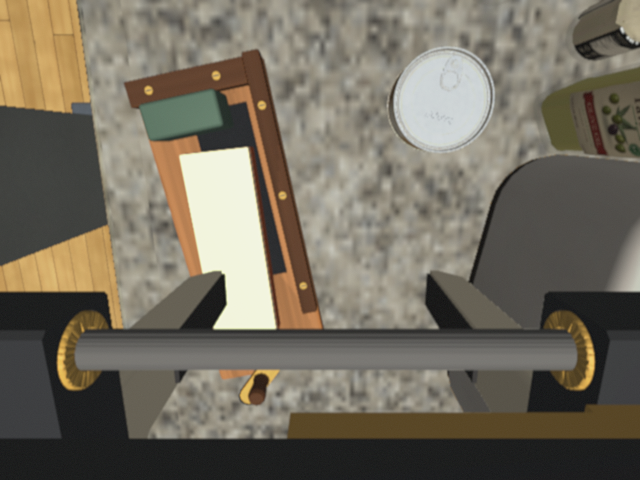

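The wrist picture shows the end stop top from (127,87) to (255,60) and the fence from (258,52) to (310,310). The dresser top is near (183,112), the cream stone top runs (180,152)–(275,330), the knob top is near (260,380), and the tin is near (442,100). In the scene picture the base is at (355,260), with the mug (355,212) and knife (400,219) beyond it.

```bash
python3 - <<'E'
from h import *
z=np.load('wrist0.npz'); p,W=z['p'].astype(int),z['W']
c=cams.get_calibration('wrist'); T=np.array(c['world_from_camera'])
hsv=cv2.cvtColor(z['p'],cv2.COLOR_RGB2HSV)
v,u=np.mgrid[0:480,0:640]
R=np.stack([(u-c['cx'])/c['fx'],(v-c['cy'])/c['fy'],np.ones((480,640))],-1)@T[:3,:3].T
def onplane(zz): return T[:3,3]+R*((zz-T[2,3])/R[...,2])[...,None]
def big(m):
    n,l,s,_=cv2.connectedComponentsWithStats(m.astype(np.uint8)); return l==1+np.argmax(s[1:,4])
def rect(m,zz):
    P=onplane(zz)[...,:2][m]; r=cv2.minAreaRect((P*1000).astype(np.float32)); return np.round(r[0],1),np.round(r[1],1),round(r[2],1),np.round(cv2.boxPoints(r),0).tolist()
roi=(v<405)&(u>100)&(u<345)
Z=W[...,2]
H,S,V=[hsv[...,i] for i in range(3)]
print('worktop z',np.nanmedian(Z[250:300,340:400]))
for n,a in [('stop',(78,190)),('fence',(195,282)),('bed',(200,172)),('dresstop',(110,175)),('stone',(220,225)),('pad',(160,235)),('knob',(383,262)),('arm',(375,262))]:
    print(n,z['p'][a],hsv[a],np.round(W[a],3))
stone=big((V>225)&(S<60)&roi); print('stone',stone.sum(),np.nanmedian(Z[stone]),rect(stone,.052))
dr=big((H>55)&(H<95)&(S>60)&roi&(Z>.055)); print('dresser',dr.sum(),np.nanmedian(Z[dr]),rect(dr,.064))
fe=big((S>90)&(V<125)&((H<15)|(H>170))&roi&(abs(Z-.036)<.006)); print('fence',fe.sum(),np.nanmedian(Z[fe]),rect(fe,.036))
np.savez('m.npz',fe=fe,P=onplane(.036))
o=z['p'].copy(); o[fe]=(0,0,255); o[dr]=(255,0,255); o[stone]=(0,255,255)
save('mask0',cv2.resize(o[30:410,100:360],None,fx=2,fy=1.5) if 0 else cv2.resize(o[30:410,100:360],(520,760))[:600])
E
```

```text
worktop z 0.0011905659594308449
stop [100  70  49] [ 12 130 100] [0.483 0.119 0.037]
fence [186 158 103] [ 20 114 186] [0.559 0.019 0.037]
bed [198 137  89] [ 13 140 198] [0.453 0.012 0.025]
dresstop [ 99 124 105] [ 67  51 124] [0.478 0.091 0.064]
stone [243 244 223] [ 31  22 244] [ 0.509 -0.002  0.053]
pad [242 244 226] [ 33  19 244] [0.521 0.051 0.052]
knob [48 38 28] [ 15 106  48] [ 0.536 -0.167  0.053]
arm [54 38 25] [ 13 137  54] [ 0.533 -0.167  0.04 ]
stone 10719 0.052897438781451644 (array([512. , -25.8]), array([ 59.2, 169. ]), 6.2, [[473.0, 55.0], [492.0, -113.0], [551.0, -107.0], [532.0, 61.0]])
dresser 1 0.06284497335916528 (array([468. ,  69.1]), array([0., 0.]), 0.0, [[468.0, 69.0], [468.0, 69.0], [468.0, 69.0], [468.0, 69.0]])
fence 7003 0.036845096608870254 (array([508.2,  10.8]), array([120.1, 243.3]), 11.4, [[425.0, 118.0], [473.0, -120.0], [591.0, -97.0], [543.0, 142.0]])
```

View pics/mask0.png

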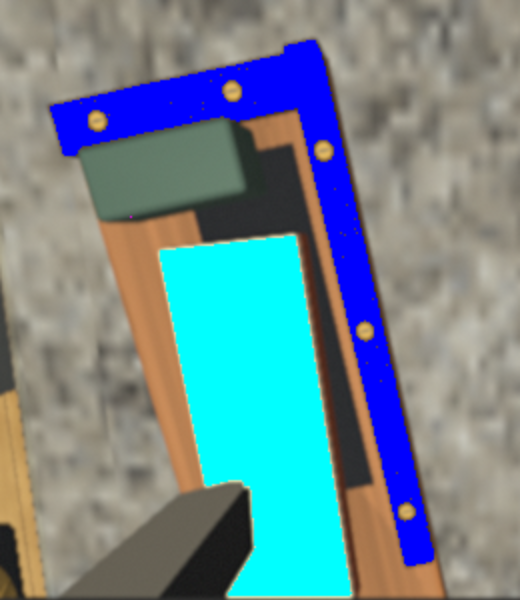

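The mask fits: the fence and stop box comes out at 120 x 243 mm, yaw 11.4°. Next I need the dresser, the knob and free worktop for setting it down.

```bash
python3 - <<'E'
from h import *
z=np.load('wrist0.npz'); p,W=z['p'],z['W']
c=cams.get_calibration('wrist'); T=np.array(c['world_from_camera'])
v,u=np.mgrid[0:480,0:640]
R=np.stack([(u-c['cx'])/c['fx'],(v-c['cy'])/c['fy'],np.ones((480,640))],-1)@T[:3,:3].T
onp=lambda zz: T[:3,3]+R*((zz-T[2,3])/R[...,2])[...,None]
a=np.radians(11.4); X=np.array([np.cos(a),np.sin(a)]); Y=np.array([-X[1],X[0]]); C=np.array([.5333,.1145])
fr=lambda P:np.round(np.stack([(P-C)@X,(P-C)@Y],-1)*1000,1)
g=p.astype(int); Z=W[...,2]
dr=(g[...,1]-g[...,0]>12)&(u>130)&(u<240)&(v>80)&(v<150)&(abs(Z-.064)<.004)
P=onp(.064)[...,:2][dr]; r=cv2.minAreaRect((P*1000).astype(np.float32))
print('dresser',dr.sum(),r, fr(np.array(r[0])/1000), fr(cv2.boxPoints(r)/1000).tolist())
k=(Z>.058)&(Z<.075)&(u>230)&(u<285)&(v>350)&(v<411); print('knobtop',k.sum(),np.nanmean(W[k],0),fr(np.nanmean(W[k],0)[:2]))
piv=C-.03*X-.257*Y; print('pivot',piv, 'home stone ctr',C-.03*X-.09*Y,'knob end',piv+.038*Y)
s=np.load('scene0.npz'); 
H=np.full((18,20),np.nan)
allP=np.concatenate([W.reshape(-1,3),s['W'].reshape(-1,3)]); 
print('x',[round(.36+.03*j,2) for j in range(18)])
for i in range(18):
    y=.5-.04*i; row=[]
    for j in range(18):
        x=.36+.03*j
        m=(abs(allP[:,0]-x)<.015)&(abs(allP[:,1]-y)<.02)&(allP[:,2]<.3)
        row.append('%4d'%(1000*np.percentile(allP[m,2],90)) if m.sum()>3 else '   .')
    print('%.2f'%y,*row)
E
```

```text
dresser 2904 ((483.1294250488281, 86.7009048461914), (63.04817199707031, 29.185749053955078), 11.435709953308105) [-54.7 -17.3] [[-86.2, -2.8], [-86.2, -31.9], [-23.1, -31.9], [-23.2, -2.7]]
knobtop 289 [ 0.5325512  -0.1705843   0.06652463] [ -57.1 -279.3]
pivot [ 0.5546898  -0.14335941] home stone ctr [0.52168103 0.02034587] knob end [ 0.54717882 -0.10610911]
x [0.36, 0.39, 0.42, 0.45, 0.48, 0.51, 0.54, 0.57, 0.6, 0.63, 0.66, 0.69, 0.72, 0.75, 0.78, 0.81, 0.84, 0.87]
0.50   11   -2   13   13   13   12   13   12   24   24   24   24   24   24   25   24    4    3
0.46   -1   -1    4    3    3    3    3    3   24   24   24   23   24   23   24   24    4    2
0.42    0   -1    3    3    3    3    3    3    3   14   20   22   66   68   23   23    5   28
0.38    0    2    3    3    4    3    3    3    3    3    3   66  112  113  120    3    4    2
0.34    0  -92    3    3    3    3    2    3    4    3    3   73  121  121  121    1    2   90
0.30    0  -68    3    3    4    3    3    3    3    3    3    3    3  122    .    .   97   91
0.26    0  -68    3    3    3    4    3    3    3    4   
[... 387 characters left out ...]
   38   40  120  128  244    .
0.06    0    1    1   64   64   54   52   36    2    2   36   39   39    2  138  121    2    2
0.02    0    1    1   25   53   53  290   37    2    2  291    2    2  155  178  189  192  190
-0.02    0    1    1   25   53   53  294   37    2    2  291    2    2  168  187  191  192  192
-0.06    0    1    1   24   53   53   53   37    2    2    2    2    2  129  190  189  189  190
-0.10    0    1    1    3   52   53   53   37   25    2    2    2   58  180  190  190  191  191
-0.14    0    0    3    4   27   47   44   28   22    2    2    2  107  187  190  189  189  191
-0.18   -5  -74    3    2   24   38   68    2    2    2    2    2   91  181  191  190  190  190
```

Request:
play_rows(
  slide=[
    [0,0,0],
    [0,0,0],
    [0.144,-0.129,0],
    [0.144,-0.129,0],
    [0.144,-0.13,0],
    [0,0,0.15],
    [0,0,0.15],
    [0,0,0.14],
  ],
  twist=[
    [0,0,-0.095],
    [0,0,-0.095],
    [0,0,0],
    [0,0,0],
    [0,0,0],
    [0,0,0],
    [0,0,0],
    [0,0,0],
  ],
  fingers=-1,
)

```text
t: 0.9
tool_pos: [0.4831, 0.0871, 0.0803]
orientation: [1.988, 2.432, 0.001]
force: [-0.5, -0.1, -0.1]
opening: 0.0931
gripper_force: 0.0
```

Request:
play_rows(
  slide=[
    [0,0,0.04],
    [0,0,0.04],
    [0,0,0.04],
    [0,0,0.04],
    [0,0,0],
    [0,0,0],
    [0,0,0],
    [0,0,0],
  ],
  twist=[
    [0,0,0],
    [0,0,0],
    [0,0,0],
    [0,0,0],
    [0,0,0],
    [0,0,0],
    [0,0,0],
    [0,0,0],
  ],
)

```text
t: 1.7
tool_pos: [0.4842, 0.0867, 0.0423]
orientation: [1.989, 2.43, 0.001]
force: [-0.4, -0.2, 0.3]
opening: 0.093
gripper_force: 0.0
```

Request:
play_rows(
  slide=[
    [0,0,0],
    [0,0,0],
    [0,0,0],
    [0,0,0],
    [0,0,0],
    [0,0,0],
    [0,0,0],
    [0,0,0],
  ],
  twist=[
    [0,0,0],
    [0,0,0],
    [0,0,0],
    [0,0,0],
    [0,0,0],
    [0,0,0],
    [0,0,0],
    [0,0,0],
  ],
  fingers=1,
  force=15,
)

```text
t: 2.5
tool_pos: [0.4835, 0.0867, 0.0415]
orientation: [-1.99, -2.431, 0.0]
force: [-0.0, 0.5, -0.1]
opening: 0.0337
gripper_force: 0.0
```

```bash
python3 - <<'E'
from h import *
p,d,c=grab('wrist'); save('w1',p); print(robot.read_state()['opening'])
E
```

```text
0.029637777496997413
```

View pics/w1.png

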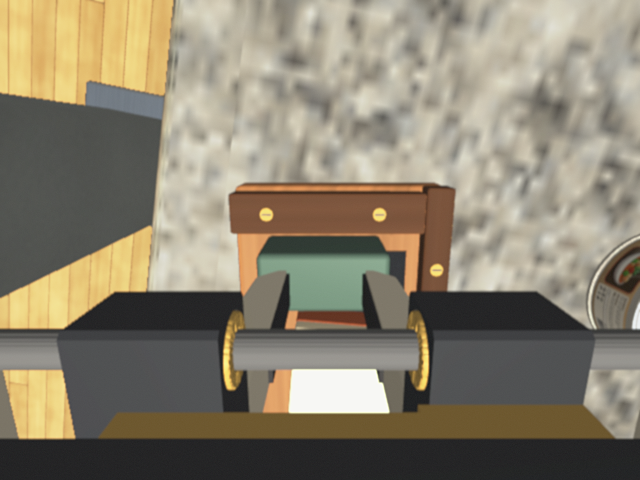

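The picture shows the block (258–388, 237–310) still in place before the end stop, and the finger tips at (280,280) and (370,280) overlap it. I'll check the depth to see whether they are above it or beside it.

```bash
python3 - <<'E'
from h import *
p,d,c=grab('wrist'); W=world(d,c); s=robot.read_state()
print(s['t'],s['tool_pos'],s['opening'],s['gripper_force'],s['force'])
print(np.round(c['world_from_camera'],3))
for v in range(215,345,8): print(v,[ (u,*np.round(W[v,u]*1000).astype(int).tolist()) for u in (270,285,325,365,380)])
E
```

```text
2.6 [0.48355389 0.08670341 0.04153593] 0.02572898044174948 0.0 [ 0.27153749  0.95488892 -0.31665658]
[[ 0.98   0.19   0.049  0.47 ]
 [ 0.197 -0.951 -0.24   0.153]
 [ 0.001  0.245 -0.97   0.236]
 [ 0.     0.     0.     1.   ]]
215 [(270, 449, 109, 37), (285, 456, 111, 37), (325, 477, 115, 37), (365, 498, 119, 38), (380, 506, 121, 37)]
223 [(270, 449, 105, 38), (285, 457, 107, 38), (325, 478, 110, 36), (365, 499, 115, 37), (380, 507, 116, 38)]
231 [(270, 450, 100, 37), (285, 458, 102, 38), (325, 479, 107, 38), (365, 500, 110, 37), (380, 508, 112, 37)]
239 [(270, 451, 96, 38), (285, 459, 98, 39), (325, 480, 102, 38), (365, 501, 107, 39), (380, 509, 107, 35)]
247 [(270, 453, 97, 54), (285, 460, 98, 54), (325, 480, 102, 54), (365, 499, 106, 54), (380, 507, 108, 54)]
255 [(270, 455, 96, 63), (285, 461, 97, 63), (325, 480, 101, 64), (365, 498, 105, 65), (380, 505, 107, 65)]
263 [(270, 455, 93, 66), (285, 462, 94, 65), (325, 481, 98, 67), (365, 499, 101, 64), (380, 506, 103, 65)]
271 [(270, 456, 89, 65), (285, 463, 92, 71), (325, 481, 94, 66), (365, 499, 100, 72), (380, 507, 98, 64)]
279 [(2
[... 278 characters left out ...]
7, 97, 95), (380, 502, 100, 99)]
303 [(270, 461, 92, 106), (285, 467, 92, 104), (325, 485, 78, 65), (365, 496, 97, 102), (380, 501, 100, 107)]
311 [(270, 462, 92, 113), (285, 467, 91, 108), (325, 489, 58, 32), (365, 496, 95, 105), (380, 500, 100, 113)]
319 [(270, 463, 93, 120), (285, 468, 88, 108), (325, 489, 57, 40), (365, 497, 92, 105), (380, 499, 99, 119)]
327 [(270, 464, 92, 125), (285, 468, 85, 110), (325, 489, 58, 52), (365, 498, 90, 107), (380, 498, 99, 124)]
335 [(270, 466, 115, 169), (285, 469, 115, 168), (325, 477, 117, 169), (365, 484, 119, 170), (380, 487, 119, 169)]
343 [(270, 467, 114, 170), (285, 470, 115, 171), (325, 477, 116, 170), (365, 485, 117, 170), (380, 487, 118, 171)]
```

```bash
python3 - <<'E'
from h import *
W=np.load('wrist0.npz')['W']
for v in (266,272,276,280,290,300,306,320): print(v,[(u,*np.round(W[v,u]*1000).astype(int).tolist()) for u in (205,215,220,223,226,228,426,430,436)])
p,d,c=grab('wrist'); W=world(d,c); s=robot.read_state(); print(s['opening'],s['gripper_force'],s['force'])
m=np.zeros((480,640),bool); m[240:330,240:420]=1
Z=W[...,2]
for lo in range(56,120,6):
    k=m&(Z>lo/1000)&(Z<=(lo+6)/1000); 
    q=W[k]; print(lo,k.sum(), np.round(np.nanpercentile(q,[2,98],axis=0)*1000).tolist() if k.sum() else '')
E
```

```text
266 [(205, 489, -44, 54), (215, 497, -45, 53), (220, 502, -45, 53), (223, 505, -44, 54), (226, 507, -45, 52), (228, 509, -45, 53), (426, 705, -62, 2), (430, 710, -63, 0), (436, 716, -62, 2)]
272 [(205, 545, 10, 222), (215, 549, 10, 222), (220, 551, 9, 221), (223, 504, -51, 53), (226, 507, -51, 53), (228, 509, -51, 51), (426, 706, -69, 2), (430, 647, 9, 221), (436, 649, 9, 222)]
276 [(205, 546, 9, 226), (215, 550, 9, 226), (220, 551, 8, 222), (223, 553, 8, 222), (226, 507, -55, 52), (228, 509, -54, 53), (426, 706, -73, 2), (430, 646, 8, 223), (436, 648, 10, 227)]
280 [(205, 548, 10, 232), (215, 551, 8, 229), (220, 552, 7, 226), (223, 552, 6, 222), (226, 507, -58, 53), (228, 509, -58, 53), (426, 646, 5, 219), (430, 646, 7, 225), (436, 647, 8, 229)]
290 [(205, 551, 9, 242), (215, 552, 6, 235), (220, 553, 3, 228), (223, 552, 1, 223), (226, 506, -68, 53), (228, 508, -69, 52), (426, 645, 0, 220), (430, 645, 3, 228), (436, 645, 7, 236)]
300 [(205, 552, 7, 248), (215, 553, 2, 236), (220, 553, 0, 230), (223, 553, -2, 226), (226, 553, -5, 220), (228, 507, -79, 52), (426, 646, -5, 220), (430, 6
[... 350 characters left out ...]
52), (426, 709, -125, 2), (430, 714, -125, 2), (436, 646, -7, 237)]
0.0217581906893753 0.0 [-0.45488264 -0.14623059 -0.2446558 ]
56 454 [[450.0, 96.0, 56.0], [508.0, 107.0, 62.0]]
62 4877 [[451.0, 74.0, 63.0], [509.0, 106.0, 66.0]]
68 162 [[462.0, 79.0, 69.0], [501.0, 100.0, 74.0]]
74 329 [[456.0, 80.0, 74.0], [506.0, 101.0, 80.0]]
80 411 [[456.0, 80.0, 80.0], [507.0, 101.0, 86.0]]
86 481 [[455.0, 81.0, 86.0], [507.0, 101.0, 92.0]]
92 504 [[456.0, 82.0, 92.0], [506.0, 101.0, 98.0]]
98 484 [[458.0, 83.0, 98.0], [505.0, 101.0, 104.0]]
104 485 [[459.0, 87.0, 104.0], [504.0, 101.0, 110.0]]
110 460 [[460.0, 89.0, 110.0], [503.0, 100.0, 116.0]]
116 443 [[461.0, 91.0, 116.0], [502.0, 100.0, 122.0]]
```

The finger tips ride about 30 mm behind the TCP when open, because the linkage swings them in an arc. They passed over the block without touching it. I'll raise the arm, set about 72 mm of opening, and measure the tip height there.

Request:
play_rows(
  slide=[
    [0,0,-0.1],
    [0,0,-0.1],
    [0,0,0],
    [0,0,0],
    [0,0,0],
    [0,0,0],
    [0,0,0],
    [0,0,0],
  ],
  twist=[
    [0,0,0],
    [0,0,0],
    [0,0,0],
    [0,0,0],
    [0,0,0],
    [0,0,0],
    [0,0,0],
    [0,0,0],
  ],
  fingers=-0.55,
)

```text
t: 3.45
tool_pos: [0.4832, 0.0867, 0.0909]
orientation: [-1.989, -2.43, 0.001]
force: [0.5, 0.6, -0.6]
opening: 0.0719
gripper_force: 0.0
```

```bash
python3 - <<'E'
from h import *
p,d,c=grab('wrist'); W=world(d,c); s=robot.read_state(); print(s['tool_pos'],s['opening'],s['gripper_force'],s['force'])
np.savez('w2.npz',p=p,d=d,W=W)
L=(W-s['tool_pos'])
X=np.array([.98,.198,0]);Y=np.array([-.198,.98,0])
lx=L@X; ly=L@Y; lz=L[...,2]
m=np.zeros((480,640),bool); m[200:340,150:500]=1
k=m&(abs(ly)<.014)&(abs(lx)<.07)&(lz>-.05)&(lz<.06)&(W[...,2]>.07)
for lo in range(-5,60,5):
    q=k&(lz>lo/1000)&(lz<=(lo+5)/1000)
    if q.sum(): print(lo,q.sum(),np.round(np.percentile(lx[q],[1,99])*1000),np.round(np.percentile(ly[q],[1,99])*1000), 'inner', np.round(1000*np.max(np.r_[lx[q&(lx<0)],-.1])),np.round(1000*np.min(np.r_[lx[q&(lx>0)],.1])))
E
```

```text
[0.48325442 0.08667381 0.09105705] 0.0718270601116326 0.0 [-0.62062718  0.1025949   0.28691443]
25 106 [-42.  41.] [-7. 10.] inner -36.0 35.0
30 333 [-47.  46.] [-7. 10.] inner -36.0 35.0
35 428 [-49.  48.] [-7. 10.] inner -36.0 35.0
40 482 [-50.  49.] [-7. 10.] inner -36.0 35.0
45 528 [-50.  49.] [-7. 10.] inner -36.0 35.0
50 586 [-50.  49.] [-7. 10.] inner -36.0 35.0
55 601 [-51.  50.] [-4. 10.] inner -36.0 35.0
```

Request:
play_rows(
  slide=[
    [0,0,0],
    [0,0,0],
    [0,0,0.06],
    [0,0,0.07],
    [0,0,0.07],
    [0,0,0.06],
    [0,0,0.056],
    [0,0,0],
  ],
  twist=[
    [0,0,0],
    [0,0,0],
    [0,0,0],
    [0,0,0],
    [0,0,0],
    [0,0,0],
    [0,0,0],
    [0,0,0],
  ],
  fingers=-0.7,
)

```text
t: 4.3
tool_pos: [0.4812, 0.0865, 0.0096]
orientation: [-1.988, -2.429, 0.005]
force: [-0.3, -0.9, -0.8]
opening: 0.0792
gripper_force: 0.0
```

Request:
play_rows(
  slide=[
    [0,0,0],
    [0,0,0],
    [0,0,0],
    [0,0,0],
    [0,0,0],
    [0,0,0],
    [0,0,0],
    [0,0,0],
  ],
  twist=[
    [0,0,0],
    [0,0,0],
    [0,0,0],
    [0,0,0],
    [0,0,0],
    [0,0,0],
    [0,0,0],
    [0,0,0],
  ],
  fingers=1,
  force=15,
)

```text
t: 5.1
tool_pos: [0.4843, 0.0868, 0.0134]
orientation: [1.989, 2.43, 0.001]
force: [-1.5, 0.1, 5.6]
opening: 0.0638
gripper_force: 15.0
```

Request:
play_rows(
  slide=[
    [0,0,-0.12],
    [0,0,-0.12],
    [0.172,0.07,0],
    [0.172,0.07,0],
    [0.172,0.07,0],
    [0.172,0.07,0],
    [0,0,0.12],
    [0,0,0.12],
  ],
  twist=[
    [0,0,0],
    [0,0,0],
    [0,0,0],
    [0,0,0],
    [0,0,0],
    [0,0,0],
    [0,0,0],
    [0,0,0],
  ],
)

```text
t: 5.9
tool_pos: [0.519, 0.2713, 0.0125]
orientation: [1.986, 2.433, 0.003]
force: [-0.4, -0.6, -2.7]
opening: 0.0637
gripper_force: 15.0
```

Request:
play_rows(
  slide=[
    [0,0,0.03],
    [0,0,0.03],
    [0,0,0.02],
    [0,0,0.01],
    [0,0,0],
    [0,0,0],
    [0,0,0],
    [0,0,0],
  ],
  twist=[
    [0,0,0],
    [0,0,0],
    [0,0,0],
    [0,0,0],
    [0,0,0],
    [0,0,0],
    [0,0,0],
    [0,0,0],
  ],
)

```text
t: 6.7
tool_pos: [0.5186, 0.2693, -0.0094]
orientation: [1.99, 2.431, 0.001]
force: [0.1, -0.1, -1.9]
opening: 0.0641
gripper_force: 15.0
```

Request:
play_rows(
  slide=[
    [0,0,0.003],
    [0,0,0.003],
    [0,0,0],
    [0,0,0],
    [0,0,0],
    [0,0,0],
    [0,0,0],
    [0,0,0],
  ],
  twist=[
    [0,0,0],
    [0,0,0],
    [0,0,0],
    [0,0,0],
    [0,0,0],
    [0,0,0],
    [0,0,0],
    [0,0,0],
  ],
)

```text
t: 7.5
tool_pos: [0.5184, 0.2692, -0.0106]
orientation: [1.99, 2.431, 0.0]
force: [-3.1, -1.8, 6.2]
opening: 0.064
gripper_force: 15.0
```

Request:
play_rows(
  slide=[
    [0,0,0],
    [0,0,0],
    [0,0,0],
    [0,0,0],
    [0,0,-0.04],
    [0,0,-0.16],
    [0,0,-0.16],
    [0,0,-0.16],
  ],
  twist=[
    [0,0,0],
    [0,0,0],
    [0,0,0],
    [0,0,0],
    [0,0,0],
    [0,0,0],
    [0,0,0],
    [0,0,0],
  ],
  fingers=-0.6,
)

```text
t: 8.3
tool_pos: [0.518, 0.2691, 0.1206]
orientation: [1.99, 2.431, -0.0]
force: [2.0, 0.4, -0.5]
opening: 0.0742
gripper_force: 0.0
```

Request:
play_rows(
  slide=[
    [-0.16,0,-0.1],
    [-0.19,0,-0.02],
    [-0.19,0,0],
    [-0.19,0,0],
    [-0.19,0,0],
    [-0.1,0,0],
    [0,0,0],
    [0,0,0],
  ],
  twist=[
    [0,0,0],
    [0,0,0],
    [0,0,0],
    [0,0,0],
    [0,0,0],
    [0,0,0],
    [0,0,0],
    [0,0,0],
  ],
)

```text
t: 9.1
tool_pos: [0.5687, 0.019, 0.1491]
orientation: [1.992, 2.43, 0.001]
force: [-0.3, 0.2, 0.0]
opening: 0.0743
gripper_force: 0.0
```

```bash
cat > stone.py <<'E'
from h import *
a=np.radians(11.4); X=np.array([np.cos(a),np.sin(a)]); Y=np.array([-X[1],X[0]]); C=np.array([.5333,.1145])
fr=lambda P:np.round(np.stack([(P-C)@X,(P-C)@Y],-1)*1000,1)
def look(name=None):
    s=robot.read_state(); p,d,c=grab('wrist'); T=np.array(c['world_from_camera'])
    if name: save(name,p)
    W=world(d,c); Z=W[...,2]; hsv=cv2.cvtColor(p,cv2.COLOR_RGB2HSV); H,S,V=[hsv[...,i] for i in range(3)]
    v,u=np.mgrid[0:480,0:640]
    R=np.stack([(u-c['cx'])/c['fx'],(v-c['cy'])/c['fy'],np.ones((480,640))],-1)@T[:3,:3].T
    onp=lambda zz: T[:3,3]+R*((zz-T[2,3])/R[...,2])[...,None]
    def big(m):
        n,l,st,_=cv2.connectedComponentsWithStats(m.astype(np.uint8)); return l==1+np.argmax(st[1:,4])
    out={}
    for n,m,zz in [('stone',(V>200)&(S<70)&(abs(Z-.052)<.006),.052),('fence',(S>90)&(V<125)&((H<15)|(H>170))&(abs(Z-.036)<.006),.036)]:
        m=big(m); P=onp(zz)[...,:2][m]; r=cv2.minAreaRect((P*1000).astype(np.float32)); b=cv2.boxPoints(r)
        print(n,m.sum(),np.round(r[0],1),np.round(r[1],1),round(r[2],2),'world',np.round(b).tolist(),'corner',fr(b/1000).tolist())
    k=(abs(Z-.067)<.006)&(np.hypot(W[...,0]-.5547,W[...,1]+.1434)<.06)
    if k.sum(): print('knob',k.sum(),np.nanmean(W[k],0))
    print('state',s['t'],s['tool_pos'],s['force'],s['opening'])
    return p,W
E
python3 -c "
from stone import *
look('w3')"
```

```text
stone 10536 [510.2  -9.8] [ 59.6 137.9] 6.2 world [[473.0, 55.0], [488.0, -82.0], [547.0, -75.0], [532.0, 62.0]] corner [[-70.7, -46.0], [-83.2, -183.3], [-23.8, -188.7], [-11.3, -51.4]]
fence 8398 [504.9  22.4] [118.7 218.7] 11.4 world [[425.0, 118.0], [468.0, -96.0], [585.0, -73.0], [541.0, 141.0]] corner [[-105.3, 24.7], [-105.4, -194.0], [13.3, -194.0], [13.3, 24.7]]
state 9.1 [0.56867698 0.01899601 0.14908851] [-0.34111036  0.1512859   0.0407624 ] 0.0743000582182074
```

View pics/w3.png

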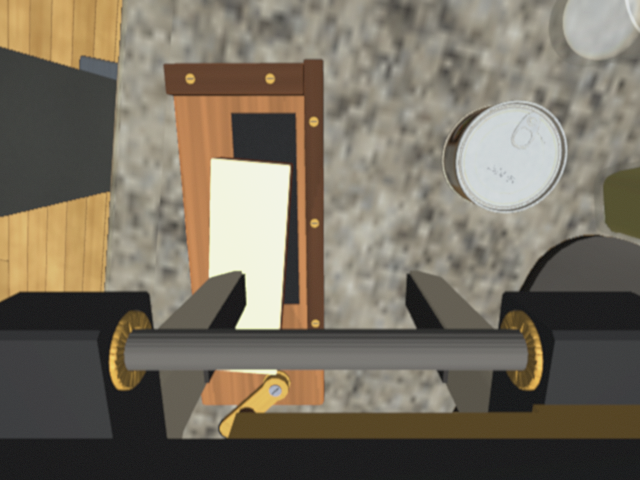

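The picture shows the dresser gone and the stone's end edge at (212,158)–(290,165), in agreement with the first measurement. The keeper pivots at (275,390) and points down-left. I'll grip the stone across its width at the centre.

Request:
play_rows(
  slide=[
    [0,0,0],
    [-0.087,-0.124,0],
    [-0.087,-0.123,0],
    [0,0,0.12],
    [0,0,0.12],
    [0,0,0.12],
    [0,0,0.06],
    [0,0,0.04],
  ],
  twist=[
    [0,0,0.087],
    [0,0,0],
    [0,0,0],
    [0,0,0],
    [0,0,0],
    [0,0,0],
    [0,0,0],
    [0,0,0],
  ],
  fingers=-0.7,
)

```text
t: 9.95
tool_pos: [0.5111, -0.0294, 0.0324]
orientation: [-2.095, -2.339, 0.001]
force: [-0.3, 0.0, 0.4]
opening: 0.0793
gripper_force: 0.0
```

Request:
play_rows(
  slide=[
    [0,0,0.04],
    [0,0,0.04],
    [0,0,0],
    [0,0,0],
    [0,0,0],
    [0,0,0],
    [0,0,0],
    [0,0,0],
  ],
  twist=[
    [0,0,0],
    [0,0,0],
    [0,0,0],
    [0,0,0],
    [0,0,0],
    [0,0,0],
    [0,0,0],
    [0,0,0],
  ],
)

```text
t: 10.75
tool_pos: [0.5121, -0.0308, 0.0138]
orientation: [2.098, 2.338, 0.0]
force: [0.8, 0.5, -0.7]
opening: 0.0792
gripper_force: 0.0
```

Request:
play_rows(
  slide=[
    [0,0,0.004],
    [0,0,0],
    [0,0,0],
    [0,0,0],
    [0,0,0],
    [0,0,0],
    [0,0,0],
    [0,0,0],
  ],
  twist=[
    [0,0,0],
    [0,0,0],
    [0,0,0],
    [0,0,0],
    [0,0,0],
    [0,0,0],
    [0,0,0],
    [0,0,0],
  ],
  fingers=1,
  force=20,
)

```text
t: 11.55
tool_pos: [0.512, -0.0307, 0.0125]
orientation: [2.098, 2.338, 0.0]
force: [2.2, 0.0, -3.1]
opening: 0.0597
gripper_force: 20.0
```

Request:
play_rows(
  slide=[
    [0,0,0],
    [0,0,0],
    [0,0,0],
    [0.04,0.012,0],
    [0.04,0.012,0],
    [0.04,0.012,0],
    [0.04,0.012,0],
    [0,0,0],
  ],
  twist=[
    [0,0,-0.029],
    [0,0,-0.029],
    [0,0,-0.029],
    [0,0,0],
    [0,0,0],
    [0,0,0],
    [0,0,0],
    [0,0,0],
  ],
)

```text
t: 12.35
tool_pos: [0.5157, 0.0131, 0.0125]
orientation: [-1.987, -2.432, -0.002]
force: [0.2, 5.5, -0.6]
opening: 0.0597
gripper_force: 20.0
```

Request:
play_rows(
  slide=[
    [0,0.004,0],
    [0,0.004,0],
    [0,0.004,0],
    [0,0.004,0],
    [0,0.004,0],
    [0,0,0],
    [0,0,0],
    [0,0,0],
  ],
  twist=[
    [0,0,0],
    [0,0,0],
    [0,0,0],
    [0,0,0],
    [0,0,0],
    [0,0,0],
    [0,0,0],
    [0,0,0],
  ],
)

```text
t: 13.15
tool_pos: [0.519, 0.0124, 0.0125]
orientation: [-1.987, -2.429, 0.002]
force: [-9.4, 1.4, 7.5]
opening: 0.0599
gripper_force: 20.0
```

Request:
play_rows(
  slide=[
    [0.006,0,0],
    [0.006,0,0],
    [0.006,0,0],
    [0.006,0,0],
    [0.004,0,0],
    [0,0,0],
    [0,0,0],
    [0,0,0],
  ],
  twist=[
    [0,0,0],
    [0,0,0],
    [0,0,0],
    [0,0,0],
    [0,0,0],
    [0,0,0],
    [0,0,0],
    [0,0,0],
  ],
)

```text
t: 13.95
tool_pos: [0.5193, 0.0189, 0.0125]
orientation: [-1.99, -2.431, -0.0]
force: [0.7, -1.0, -1.9]
opening: 0.06
gripper_force: 20.0
```

```bash
python3 -c "
from stone import *
look('w4')"
```

```text
stone 35617 [511.3  56.1] [ 59.5 103.1] 11.42 world [[472.0, 101.0], [492.0, -0.0], [551.0, 11.0], [530.0, 113.0]] corner [[-62.9, -1.3], [-62.8, -104.5], [-3.3, -104.4], [-3.4, -1.3]]
fence 21055 [494.2  75.6] [119.2 111.2] 11.64 world [[425.0, 118.0], [447.0, 9.0], [564.0, 33.0], [541.0, 142.0]] corner [[-105.9, 25.0], [-105.4, -86.2], [13.8, -85.7], [13.3, 25.5]]
state 13.95 [0.51927808 0.01892839 0.01248521] [ 0.68863364 -1.03146789 -1.93778586] 0.06001271752429567
```

View pics/w4.png

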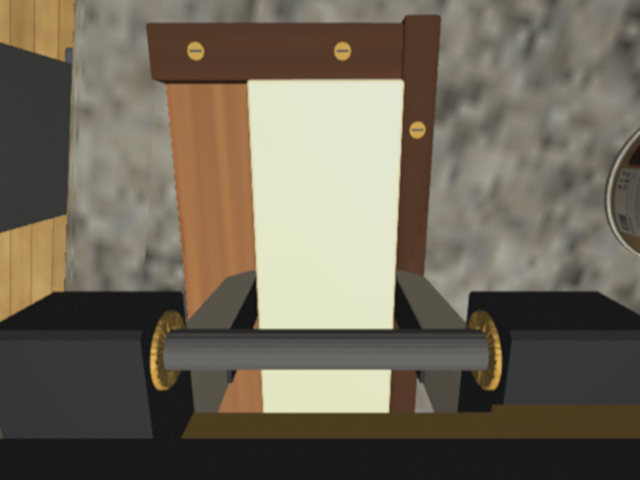

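The picture shows the stone nearly home, with its end at (250–403, 80) against the stop and about 1–2 mm left at the fence. I'll press gently on both axes.

Request:
play_rows(
  slide=[
    [0,0.004,0],
    [0,0.004,0],
    [0,0.004,0],
    [0,0,0],
    [0,0,0],
    [0,0,0],
    [0,0,0],
    [0,0,0],
  ],
  twist=[
    [0,0,0],
    [0,0,0],
    [0,0,0],
    [0,0,0],
    [0,0,0],
    [0,0,0],
    [0,0,0],
    [0,0,0],
  ],
)

```text
t: 14.8
tool_pos: [0.5208, 0.0194, 0.0125]
orientation: [-1.988, -2.429, 0.003]
force: [-7.1, -2.2, 5.1]
opening: 0.06
gripper_force: 20.0
```

Request:
play_rows(
  slide=[
    [0.004,0,0],
    [0.004,0,0],
    [0.004,0,0],
    [0,0,0],
    [0,0,0],
    [0,0,0],
    [0,0,0],
    [0,0,0],
  ],
  twist=[
    [0,0,0],
    [0,0,0],
    [0,0,0],
    [0,0,0],
    [0,0,0],
    [0,0,0],
    [0,0,0],
    [0,0,0],
  ],
)

```text
t: 15.6
tool_pos: [0.5208, 0.0204, 0.0125]
orientation: [1.99, 2.43, -0.005]
force: [-4.7, -11.0, 3.6]
opening: 0.0602
gripper_force: 20.0
```

Request:
play_rows(
  slide=[
    [0.004,0.006,0],
    [0.004,0.006,0],
    [0,0,0],
    [0,0,0],
    [0,0,0],
    [0,0,0],
    [0,0,0],
    [0,0,0],
  ],
  twist=[
    [0,0,0],
    [0,0,0],
    [0,0,0],
    [0,0,0],
    [0,0,0],
    [0,0,0],
    [0,0,0],
    [0,0,0],
  ],
)

```text
t: 16.4
tool_pos: [0.5205, 0.0206, 0.0122]
orientation: [-1.988, -2.43, 0.016]
force: [-18.4, -21.2, 13.0]
opening: 0.0597
gripper_force: 20.0
```

```bash
python3 -c "
from stone import *
look('w5')"
```

```text
stone 35670 [512.8  57.8] [ 59.5 102.6] 11.33 world [[474.0, 102.0], [494.0, 2.0], [552.0, 13.0], [532.0, 114.0]] corner [[-61.0, -0.2], [-61.1, -102.8], [-1.6, -102.9], [-1.5, -0.3]]
fence 19928 [493.7  76.9] [119.3 108.6] 11.32 world [[425.0, 118.0], [446.0, 12.0], [563.0, 35.0], [542.0, 142.0]] corner [[-105.8, 25.3], [-106.0, -83.3], [13.3, -83.5], [13.5, 25.1]]
state 16.4 [0.52050758 0.02056333 0.01215641] [-18.44222113 -21.19323106  13.03715534] 0.059747747145424704
```

Request:
play_rows(
  slide=[
    [-0.004,-0.004,0],
    [-0.004,-0.004,0],
    [0,0,0],
    [0,0,0],
    [0,0,0],
    [0,0,0],
    [0,0,0],
    [0,0,0],
  ],
  twist=[
    [0,0,0],
    [0,0,0],
    [0,0,0],
    [0,0,0],
    [0,0,0],
    [0,0,0],
    [0,0,0],
    [0,0,0],
  ],
)

```text
t: 17.25
tool_pos: [0.5206, 0.0205, 0.0123]
orientation: [-1.988, -2.43, 0.008]
force: [-8.3, -11.7, 5.7]
opening: 0.0596
gripper_force: 20.0
```

Request:
play_rows(
  slide=[
    [0,0,0],
    [0,0,0],
    [0,0,0],
    [0,0,0],
    [0,0,-0.1],
    [0,0,-0.15],
    [-0.1,0,-0.15],
    [-0.16,0,-0.1],
  ],
  twist=[
    [0,0,0],
    [0,0,0],
    [0,0,0],
    [0,0,0],
    [0,0,0],
    [0,0,0],
    [0,0,0],
    [0,0,0],
  ],
  fingers=-0.6,
)

```text
t: 18.05
tool_pos: [0.5367, -0.0402, 0.1408]
orientation: [1.984, 2.433, 0.004]
force: [0.9, 0.6, 0.7]
opening: 0.0741
gripper_force: 0.0
```

```bash
python3 -c "
from stone import *
p,W=look('w6'); 
P,D,c=grab('side'); save('side1',P); Ws=world(D,c)
for n,w in (('w',W),('s',Ws)):
    k=(np.hypot(w[...,0]-.5547,w[...,1]+.1434)<.055)&(w[...,2]>.058)&(w[...,2]<.072); print(n,k.sum(),np.nanmean(w[k],0))
"
```

```text
stone 20966 [520.5  20.4] [ 59.4 178.6] 11.31 world [[474.0, 102.0], [509.0, -73.0], [567.0, -61.0], [532.0, 114.0]] corner [[-60.7, -0.3], [-61.0, -179.0], [-1.6, -179.1], [-1.3, -0.4]]
fence 6256 [509.3   3.4] [118.5 228.5] 11.64 world [[428.0, 103.0], [474.0, -120.0], [590.0, -97.0], [544.0, 127.0]] corner [[-105.2, 9.9], [-104.3, -218.6], [14.2, -218.1], [13.2, 10.3]]
knob 373 [ 0.53144195 -0.17090753  0.06744106]
state 18.05 [ 0.53669582 -0.04015041  0.1407718 ] [0.89506728 0.62951392 0.71316276] 0.07414366573585296
w 408 [ 0.53143073 -0.17057179  0.06676041]
s 24 [ 0.53030071 -0.16805637  0.06620238]
```

View pics/side1.png

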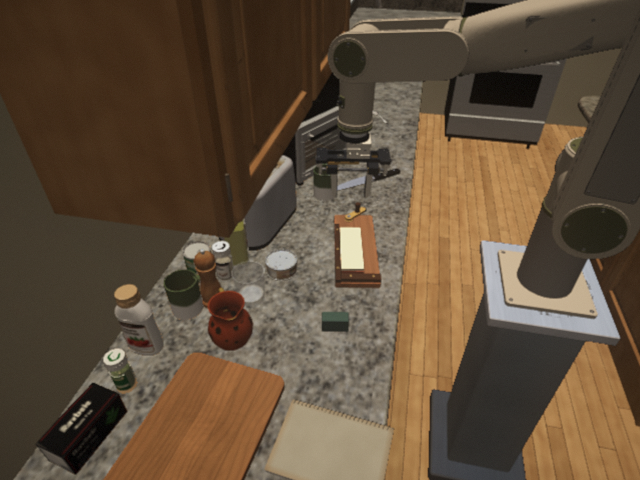

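The side picture shows the stone square in the corner, the dresser free on the worktop at (335,321), and the keeper at (357,212). Next comes pinching the knob.

Request:
play_rows(
  slide=[
    [-0.171,-0.043,0],
    [-0.171,-0.043,0],
    [-0.17,-0.043,0],
    [0,0,0],
    [0,0,0.07],
    [0,0,0.05],
    [0,0,0],
    [0,0,0],
  ],
  twist=[
    [0,0,0],
    [0,0,0],
    [0,0,0],
    [0,0,0],
    [0,0,0],
    [0,0,0],
    [0,0,0],
    [0,0,0],
  ],
  fingers=0,
  force=10,
)

```text
t: 18.95
tool_pos: [0.5287, -0.172, 0.1069]
orientation: [-1.988, -2.431, 0.0]
force: [-0.0, -0.5, -0.0]
opening: 0.0464
gripper_force: 0.0
```

```bash
python3 - <<'E'
from h import *
s=robot.read_state(); p,d,c=grab('wrist'); save('w7',p[150:480,120:520]); W=world(d,c); print(s['tool_pos'],s['opening'])
k=(np.hypot(W[...,0]-.531,W[...,1]+.171)<.03)&(abs(W[...,2]-.066)<.006); print(k.sum(),np.nanmean(W[k],0),np.nanpercentile(W[k],[2,98],axis=0))
L=W-s['tool_pos']; m=(abs(L@[-.198,.98,0])<.014)&(abs(L@[.98,.198,0])<.06)&(L[...,2]>0)&(L[...,2]<.04)
print('tip',np.percentile(L[m][:,2],[0,1,5]),m.sum())
E
```

```text
[ 0.52874032 -0.17201027  0.1069293 ] 0.046433858285065556
554 [ 0.53115138 -0.17239825  0.06793156] [[ 0.52369429 -0.18014063  0.06277202]
 [ 0.53881601 -0.16561463  0.07029124]]
tip [0.02732852 0.02811809 0.02883936] 710
```

View pics/w7.png

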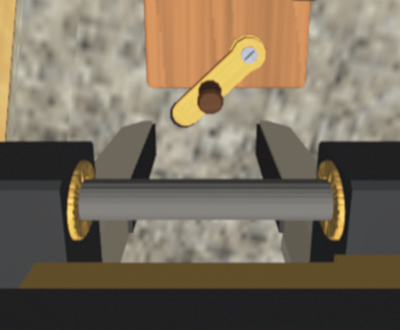

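The crop shows the knob at (210,97), with the pivot at (250,52), centred between the open fingers. The tips are still 27 mm behind the TCP, so the TCP goes down to z ≈ 0.018.

Request:
play_rows(
  slide=[
    [-0.003,0.009,0],
    [0,0,0.08],
    [0,0,0.08],
    [0,0,0.08],
    [0,0,0.06],
    [0,0,0.056],
    [0,0,0],
    [0,0,0],
  ],
  twist=[
    [0,0,0],
    [0,0,0],
    [0,0,0],
    [0,0,0],
    [0,0,0],
    [0,0,0],
    [0,0,0],
    [0,0,0],
  ],
)

```text
t: 19.8
tool_pos: [0.5317, -0.1734, 0.0188]
orientation: [1.99, 2.431, 0.0]
force: [-0.4, 0.4, 0.2]
opening: 0.0466
gripper_force: 0.0
```

Request:
play_rows(
  slide=[
    [0,0,0],
    [0,0,0],
    [0,0,0],
    [0,0,0],
    [0,0,0],
    [0,0,0],
    [0,0,0],
    [0,0,0],
  ],
  twist=[
    [0,0,0],
    [0,0,0],
    [0,0,0],
    [0,0,0],
    [0,0,0],
    [0,0,0],
    [0,0,0],
    [0,0,0],
  ],
  fingers=1,
  force=12,
)

```text
t: 20.6
tool_pos: [0.5317, -0.1734, 0.0188]
orientation: [1.99, 2.431, 0.0]
force: [0.6, 0.9, 3.5]
opening: 0.016
gripper_force: 12.0
```

Request:
play_rows(
  slide=[
    [0.027,-0.02,0],
    [0.037,-0.015,0],
    [0.039,-0.005,0],
    [0.039,0.005,0],
    [0.037,0.015,0],
    [0.032,0.024,0],
    [0,0,0],
    [0,0,0],
  ],
  twist=[
    [0,0,0],
    [0,0,0],
    [0,0,0],
    [0,0,0],
    [0,0,0],
    [0,0,0],
    [0,0,0],
    [0,0,0],
  ],
)

```text
t: 21.4
tool_pos: [0.5223, -0.1204, 0.0188]
orientation: [-1.988, -2.432, -0.001]
force: [0.3, 2.1, 7.3]
opening: 0.0153
gripper_force: 12.0
```

Request:
play_rows(
  slide=[
    [0.018,0.03,0],
    [0.014,0.037,0],
    [0.005,0.039,0],
    [0,0.008,0],
    [0,0,0],
    [0,0,0],
    [0,0,0],
    [0,0,0],
  ],
  twist=[
    [0,0,0],
    [0,0,0],
    [0,0,0],
    [0,0,0],
    [0,0,0],
    [0,0,0],
    [0,0,0],
    [0,0,0],
  ],
)

```text
t: 22.2
tool_pos: [0.5461, -0.1054, 0.0185]
orientation: [-1.986, -2.428, 0.002]
force: [-10.3, 4.8, 14.7]
opening: 0.0156
gripper_force: 12.0
```

Request:
play_rows(
  slide=[
    [0,0,0],
    [0,0,0],
    [0,0,0],
    [0,0,0],
    [0,0,-0.08],
    [0,0,-0.14],
    [0,0,-0.16],
    [0,0,-0.16],
  ],
  twist=[
    [0,0,0],
    [0,0,0],
    [0,0,0],
    [0,0,0],
    [0,0,0],
    [0,0,0],
    [0,0,0],
    [0,0,0],
  ],
  fingers=0.3,
)

```text
t: 23.0
tool_pos: [0.5476, -0.1066, 0.1544]
orientation: [-1.989, -2.43, 0.001]
force: [0.7, -1.0, -0.4]
opening: 0.0323
gripper_force: 0.0
```

```bash
python3 -c "
from stone import *
p,W=look('w8')"
```

```text
stone 14272 [526.2  -7.8] [ 59.4 121.5] 11.31 world [[485.0, 46.0], [509.0, -73.0], [567.0, -62.0], [543.0, 58.0]] corner [[-60.7, -57.7], [-60.9, -179.1], [-1.5, -179.2], [-1.3, -57.8]]
fence 3372 [565.8 -17.1] [ 14.9 165.4] 11.33 world [[542.0, 63.0], [575.0, -100.0], [589.0, -97.0], [557.0, 66.0]] corner [[-1.5, -52.7], [-1.7, -218.1], [13.2, -218.1], [13.5, -52.7]]
knob 404 [ 0.54558978 -0.10417284  0.06784901]
state 23.0 [ 0.54756739 -0.1066258   0.15439453] [ 0.66036398 -1.01842261 -0.41997707] 0.03232610365379463
```

View pics/w8.png

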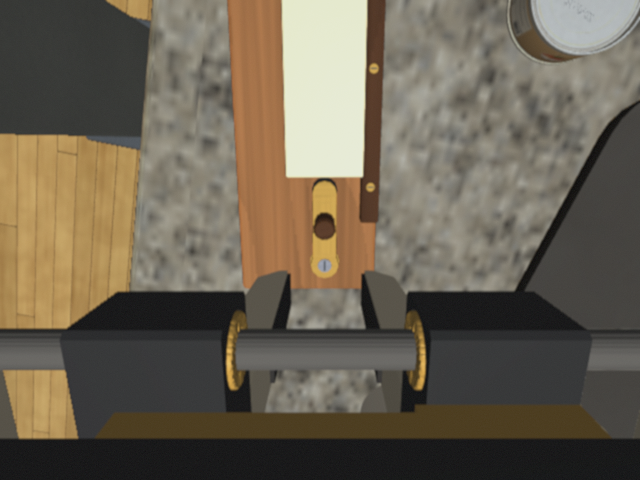

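The keeper points straight along the fence, from its pivot at (324,266) to its nose at (324,182) just behind the stone's end. The stone is still flush: its edge and the fence's inner face both measure −1.5 mm at both ends.

```bash
python3 -c "
from plant import robot
print(robot.close_job())"
```

```text
the job is handed in; nothing more can be done
None
```

I handed the job in at about 23 s of robot time: the dressing block is on the open worktop, the stone measured flush to fence and stop, and the keeper is fully round behind it; no verdict was returned.

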